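# Set the candle and condiment tray

### The arm

A 6-joint arm with a two-finger parallel gripper is mounted at the origin on a cart in front of the work surface, level with it; the furniture and walls round the work are solid. World frame = base frame: x ahead of the robot, y to its left, z up, the work surface at z = 0. Lengths are in m, angles in rad, forces in N, time in s.
With the tool pointing down it reaches from about 0.3 to 0.825 m from the base axis. Payload 5.4 kg.
Tool frame: the origin (TCP) lies midway between the tips of the shut fingers; the grasp point (between the pads) lies 19 mm behind it; z points along the fingers, y is the line along which they close (so a half turn about z gives the same grasp; the last joint's range is limited). The gripper opens to 92 mm and grips with 3 to 60 N. Pads are 20 mm wide; open, the fingers measure 128 mm over their backs; the gripper's body (75 mm by 189 mm) begins 69 mm behind the grasp point.
Start: joints at [1.05, 0.158, 1.597, -0, 1.386, -0.21], TCP at [0.176, 0.547, 0.177] pointing down, gripper open.
Joint ranges: [-2.91, 2.91], [-0.94, 2.29], [0.18, 2.7], [-1.29, 4.43], [0.17, 2.64], [-3, 3]. Speed limits (rad/s): [2.57, 2.57, 3.14, 3.14, 3.14, 3.14].

### API

Orientations are given as a unit quaternion [x, y, z, w].
In Python, from rig import arm, cams, job_done, spotter gives the robot as it stands.
- The arm moves only by the tool jog_arm, never from a script. Its argument "plan" is a list that holds one entry, the list of rows, each a list of 7 numbers: the shift along the world's x, y, z normalised to -1 to 1, where 1 is 30 mm, then the turn, a rotation vector about the world's x, y, z normalised to -1 to 1, where 1 is 4 degrees, then the closure, from -1 (fully open) to 1 (shut). A call has 1 to 10 rows; each row shifts and turns the commanded pose from where the row before left it; what a row does not reach is not made up. A row lasts 1/12 s, in which the tool goes at most 41.7 mm and 7.16 degrees, less where a joint would pass 70% of its speed; a pose out of reach is approached as far as the arm can. A call with a number of a shift or a turn outside -1 to 1 is refused whole. A call with a gripper value outside its range is refused whole. The fingers move at their own pace and stop on an object; "force" is the grip in N (left out, the last holds). Time passes only in rows, so rows that do not move let the fingers close. It gives the time, the measured TCP pose, the force, the opening and the grip force at its end, in the units of the state.
- arm.state(): the state, without advancing time (a new reading comes with each control period).
- cams.snapshot(name): name is "side" or "top" or "wrist"; returns (picture, depth): 384x512x3 uint8, red, green, blue; 384x512 float32, m along the optical axis (not along the pixel's ray), 0 where there is no reading.
- cams.calibration(name): a dict with "fx", "fy", "cx", "cy" (pixels), "pose" (4x4, takes a point from camera to world coordinates); the wrist camera has in their place "hand_eye" (4x4, takes a point from camera to tool coordinates, whose origin is the TCP and whose axes are the flange's). Camera axes: x right, y down, z forward; pixel columns grow to the right and rows downward; lengths in m; the calibration is good to about 2 mm. A picture is of the moment at which its call begins: read the wrist's pose just before it. calibration takes no time and is no camera call.
- job_done(): hands the job in; it is judged then, once.
Trained networks look in the newest picture that a camera, given by its name, has taken for a name from the list of things; names that differ only in an ending like _2 or _b are one class to them, and where a whole thing is asked for, a point or a joint stands for the part that bears it (a point fixed in the world has none). Each returns a list of dicts, best first, with "confidence" (0 to 1); they miss things now and then, are a little off and sometimes report something else, mostly with a low value. They report only what shows in the picture. A call takes as long as a camera call.
- spotter.trace(camera, label): "region" (384x512 bool, what is visible of it) and "extent" ([centre column, centre row, width, height] in pixels, round what is visible of it).
The state is a dict: "t": time; "joint_pos": joint angles; "qd": joint speeds; "effort": joint torques, N m; "position": TCP position; "tool_rot": TCP orientation; "wrist_force": force on the tool from outside, world axes, zero at the start; "ft_torque": the same for the moment, N m; "finger_gap": finger opening in m; "finger_force": force on a finger pad.
Only numpy, scipy, OpenCV 4.12 (cv2) and the standard library are available. Lean on these libraries where they do the work, as an engineer would, in place of code of your own. Each camera call takes 0.05 s, during which the arm holds its last target. There are 200 camera calls.

### The job

Set the wooden tray on the worktop for the dinner table, each thing upright and centred on its own dark disc: the blue candle stand with brass bands on the middle disc, the salt shaker on the disc at the end of the tray nearer the mug, and the wooden pepper mill on the disc at the other end, nearer the jam jar. Put the red tea light (not the white one) centred on top of the candle stand. Leave the mug, the jam jar and the white tea light where they are.

Things in the scene. Friction and masses are not known exactly. Their poses are not given: they have to be found in the camera images.
- tray: Light wooden serving tray, fixed to the worktop, 112 (x) x 270 (y) mm, with a floor 6 mm above the worktop and a rim 7 mm wide whose top is 11 mm above the worktop. Three dark flat discs of 62 mm diameter are let into the floor in a row along its long axis. Origin on the worktop under its centre, z up, y along its length; disc centres at y = -90, 0 and +90 mm, x = 0, top 6 mm above the origin.
- stand: Candle stand: plain blue ceramic round block with two thin brass bands, 56 mm diameter, 50 mm high, flat top, about 150 g. Origin at the centre of its underside, z up.
- red_light: Red tea light: red wax in a thin silver metal cup, 38 mm diameter, 15 mm high, about 15 g. Origin at the centre of its underside, z up.
- white_light: White (cream) tea light in the same silver cup, 38 mm diameter, 15 mm high; not wanted, leave it. Origin at the centre of its underside, z up.
- salt: Salt shaker: small grey and clear shaker with a grey cap with holes, 44 mm at its widest, 90 mm high, about 100 g. Origin at the centre of its underside, z up.
- mill: Pepper mill: dark brown turned wood, 58 mm at its widest (foot), 170 mm high with a 12 mm silver knob on top from 158 mm up; its rounded head, 49 mm wide, from 123 to 158 mm high, can be gripped about 138 mm above the underside; about 180 g. Origin at the centre of its underside, z up.
- mug: Beige mug, 78 mm across the cup, 100 mm high, beyond one end of the tray (which end varies); leave it. Origin at the middle of its underside's outline, the cup's axis 16 mm along +y, the handle to -y; z up.
- jam: Jam jar with a yellow-gold lid, 71 mm diameter, 110 mm high, beyond the tray's other end; leave it. Origin at the centre of its underside, z up.

How it is judged:
At the end, for the whole second after the job is handed in: Candle stand on the middle disc, salt shaker on the end disc nearer the mug, pepper mill on the other end disc, each standing upright on the tray floor within 14 mm of the disc's centre along both tray axes; red tea light flat on top of the stand within 10 mm of its axis; all released and at rest (((y of mug in the frame of tray above 0 m and x of salt in the frame of tray between -0.014 and 0.014 m and y of salt in the frame of tray between 0.076 and 0.104 m and x of mill in the frame of tray between -0.014 and 0.014 m and y of mill in the frame of tray between -0.104 and -0.076 m) or (y of mug in the frame of tray below 0 m and x of salt in the frame of tray between -0.014 and 0.014 m and y of salt in the frame of tray between -0.104 and -0.076 m and x of mill in the frame of tray between -0.014 and 0.014 m and y of mill in the frame of tray between 0.076 and 0.104 m)) and x of stand in the frame of tray between -0.014 and 0.014 m and y of stand in the frame of tray between -0.014 and 0.014 m and horizontal distance between red_light and stand below 0.01 m and z of red_light in the frame of stand between 0.046 and 0.055 m and z of salt in the frame of tray between 0.002 and 0.01 m and z of mill in the frame of tray between 0.002 and 0.01 m and z of stand in the frame of tray between 0.002 and 0.01 m and angle between each of salt, mill, stand, red_light's own z axis and vertical below 0.1 rad and linear speed of each of salt, mill, stand, red_light below 0.02 m/s); the robot touches nothing.
It fails at once if the mug is pushed, moved more than 25 mm or tipped (distance of mug from where it was at the start of the episode above 0.025 m or angle between mug's own z axis and vertical above 0.4 rad).
It fails at once if the jam jar is pushed, moved more than 25 mm or tipped (distance of jam from where it was at the start of the episode above 0.025 m or angle between jam's own z axis and vertical above 0.4 rad).
It fails at once if the white tea light is pushed, moved more than 25 mm or tipped (distance of white_light from where it was at the start of the episode above 0.025 m or angle between white_light's own z axis and vertical above 0.4 rad).
It also fails if it takes over 93 s, if anything falls off the work surface, if the arm or the gripper's body presses on something with over 40 N, if the wrist force passes 120 N, or if a joint passes its speed limit or range.

## Working session

There is one attempt and no reset: what is moved stays moved. The work goes in short steps, Python scripts to look and compute and a tool call to move; the robot and the scene stay as the last step left them, time stands still between calls to the robot, and variables do not carry over. Pictures are saved under pics/ and viewed, at most 14 in all, crops included, and the job is handed in when it is done.

Besides the shell and the picture viewer there is one more tool, called after "Call:" as a command line: name --argument value ..., lists and objects as JSON in quotes. jog_arm: Moves the arm, as the interface text tells. Its arguments: {"type":"object","properties":{"plan":{"type":"array","items":{"type":"array","items":{"type":"array","items":{"type":"number","minimum":-1,"maximum":1}}}},"force":{"type":"number"}},"required":["plan"]}

```bash
mkdir -p pics; cat > h.py <<'E'
import numpy as np,cv2
from rig import arm,cams,job_done,spotter
def snap(n,f=None):
    s=arm.state(); p,d=cams.snapshot(n)
    if f: cv2.imwrite('pics/'+f,p[:,:,::-1])
    return p,d,s
def cloud(n,d,s):
    from scipy.spatial.transform import Rotation as R
    c=cams.calibration(n)
    v,u=np.mgrid[:384,:512]
    P=np.stack([(u-c['cx'])/c['fx']*d,(v-c['cy'])/c['fy']*d,d,np.ones_like(d)],-1)
    if 'pose' in c: T=np.array(c['pose'])
    else:
        T=np.eye(4);T[:3,:3]=R.from_quat(s['tool_rot']).as_matrix();T[:3,3]=s['position'];T=T@np.array(c['hand_eye'])
    W=(P@T.T)[...,:3]; W[d==0]=np.nan
    return W
def find(n,label,W):
    for r in spotter.trace(n,label)[:2]:
        w=W[r['region']]; w=w[~np.isnan(w[:,0])]
        if len(w)<5: continue
        zt=np.percentile(w[:,2],97); t=w[w[:,2]>zt-.012]
        c,rad=cv2.minEnclosingCircle(t[:,:2].astype(np.float32))
        print(n,label,round(r['confidence'],2),np.round(r['extent']),'ztop %.3f'%zt,'med',np.median(w,0).round(3),'topmid',((t.min(0)+t.max(0))/2)[:2].round(3),'circ',np.round(c,3),round(rad,3),'lo',w.min(0).round(3),'hi',w.max(0).round(3))
E
python3 - <<'E'
from h import *
print(arm.state())
for n in ['top','side']:
    p,d,s=snap(n,n+'0.png'); W=cloud(n,d,s)
    print(n,np.array(cams.calibration(n)['pose'])[:3].round(2).tolist())
    for l in ['tray','stand','red_light','white_light','salt','mill','mug','jam']: find(n,l,W)
E
```

```text
{'t': 0.0, 'joint_pos': array([ 1.04990050e+00,  1.59053030e-01,  1.59820972e+00, -5.55341080e-06,
        1.38617588e+00, -2.10081726e-01]), 'qd': array([0.00066875, 0.00226362, 0.00034803, 0.0011113 , 0.00102249,
       0.00169076]), 'effort': array([ 7.50058152e-04, -3.85576487e+01, -3.22105122e+01,  7.00275321e-02,
        3.80164536e-02, -1.57237423e-04]), 'position': array([0.1755199 , 0.54684087, 0.17582801]), 'tool_rot': array([ 1.54781686e-01,  9.87948267e-01, -8.63001726e-04, -3.27333445e-04]), 'wrist_force': array([0.31081579, 0.29222357, 0.53941405]), 'ft_torque': array([0.02944411, 0.00318275, 0.04324076]), 'finger_force': 0.0, 'finger_gap': 0.09184499034877315}
top [[0.02, -0.98, 0.17, 0.4], [-1.0, -0.02, -0.02, -0.18], [0.02, -0.17, -0.98, 0.89]]
top tray 0.84 [269. 162. 129.  52.] ztop 0.012 med [ 0.617 -0.203  0.007] topmid [ 0.62  -0.203] circ [ 0.62  -0.203] 0.143 lo [ 0.562 -0.338 -0.004] hi [ 0.681 -0.068  0.017]
top stand 0.8 [197. 245.  31.  28.] ztop 0.053 med [ 0.438 -0.068  0.05 ] topmid [ 0.44  -0.067] circ [ 0.44  -0.066] 0.028 lo [ 0.413 -0.093 -0.001] hi
[... 2413 characters left out ...]

side salt 0.35 [233. 202.  88.  85.] ztop 0.009 med [ 0.612 -0.197  0.004] topmid [ 0.619 -0.201] circ [ 0.616 -0.201] 0.144 lo [ 0.562 -0.335 -0.003] hi [ 0.677 -0.066  0.013]
side mill 0.89 [342. 147.  26.  74.] ztop 0.156 med [ 0.427 -0.371  0.08 ] topmid [ 0.433 -0.383] circ [ 0.433 -0.386] 0.022 lo [ 0.402 -0.597 -0.005] hi [ 0.526 -0.359  0.169]
side mug 0.83 [178. 239.  50.  64.] ztop 0.098 med [0.604 0.003 0.063] topmid [ 0.62  -0.005] circ [ 0.62  -0.008] 0.052 lo [ 0.568 -0.069 -0.003] hi [0.679 0.035 0.101]
side jam 0.58 [270. 134.  26.  54.] ztop 0.108 med [ 0.604 -0.369  0.07 ] topmid [ 0.614 -0.396] circ [ 0.613 -0.396] 0.035 lo [ 0.577 -0.54  -0.005] hi [ 0.72  -0.356  0.11 ]
```

View pics/top0.png

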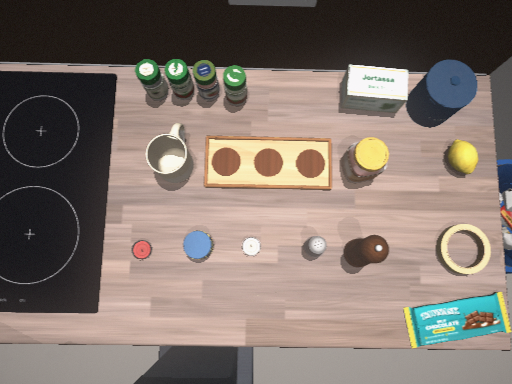

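View pics/side0.png

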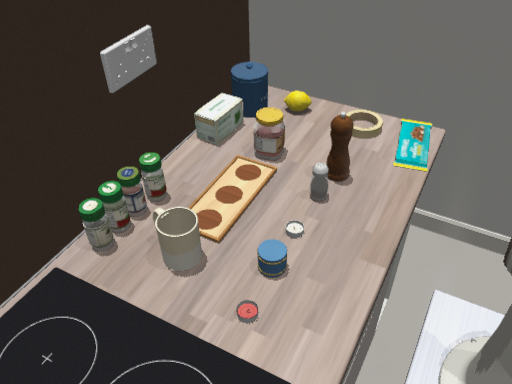

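The networks agree with both pictures. In the top view the mug is left of the tray at pixel (170,153) and the jam jar is right at (367,158). The stand is at (197,245), red light (142,250), white light (251,246), salt (317,245) and mill (370,250). Salt therefore goes on the +y disc and the mill on the -y disc. I'll move towards the stand while turning the closing line to world x.

Call:
jog_arm --plan '[[[0.4,-0.93,0,0,0,-0.82,-1],[0.4,-0.93,0,0,0,-0.82,-1],[0.4,-0.93,0,0,0,-0.82,-1],[0.4,-0.93,0,0,0,-0.82,-1],[0.4,-0.93,0,0,0,-0.82,-1],[0.4,-0.93,0,0,0,-0.82,-1],[0.4,-0.93,0,0,0,-0.82,-1],[0.4,-0.93,0,0,0,-0.82,-1],[0.4,-0.93,0,0,0,-0.82,-1],[0.4,-0.93,0,0,0,-0.82,-1]]]' --force 15

```text
t: 1.73
position: [0.2962, 0.2672, 0.177]
tool_rot: [0.429, 0.904, 0.0, 0.0]
wrist_force: [0.9, -0.6, -0.3]
finger_gap: 0.092
finger_force: 0.0
```

Call:
jog_arm --plan '[[[0.4,-0.93,0,0,0,-0.82,-1],[0.4,-0.93,0,0,0,-0.82,-1],[0.4,-0.93,0,0,0,-0.82,-1],[0.4,-0.93,0,0,0,-0.82,-1],[0.4,-0.93,0,0,0,-0.82,-1],[0.4,-0.93,0,0,0,-0.82,-1],[0.4,-0.93,0,0,0,-0.82,-1],[0.4,-0.93,0,0,0,-0.82,-1],[0.4,-0.93,0,0,0,-0.82,-1],[0,0,0,0,0,0,-1]]]'

```text
t: 2.57
position: [0.4054, 0.0133, 0.1771]
tool_rot: [0.646, 0.763, -0.0, 0.001]
wrist_force: [0.8, 0.5, 0.7]
finger_gap: 0.0921
finger_force: 0.0
```

```bash
cat >> h.py <<'E'
def discs(n,p,W):
    hsv=cv2.cvtColor(p,cv2.COLOR_RGB2HSV)
    m=(W[...,2]<.02)&(W[...,2]>-.01)&(W[...,0]>.57)&(W[...,0]<.67)&(W[...,1]<-.06)&(W[...,1]>-.35)&(hsv[...,2]<130)
    k,l,st,c=cv2.connectedComponentsWithStats(m.astype(np.uint8))
    for i in range(1,k):
        if st[i,4]>80:
            w=W[l==i]; print(n,'disc',st[i,4],((w.min(0)+w.max(0))/2).round(4),w.mean(0).round(4),(w.max(0)-w.min(0)).round(3))
E
python3 - <<'E'
from h import *
for n in ['top','side','wrist']:
    p,d,s=snap(n,n+'1.png'); W=cloud(n,d,s); discs(n,p,W)
    for l in ['stand','red_light','white_light','salt','mill','mug']: find(n,l,W)
E
```

```text
top stand 0.56 [199. 243.  29.  31.] ztop 0.053 med [ 0.438 -0.067  0.05 ] topmid [ 0.44  -0.066] circ [ 0.44  -0.065] 0.028 lo [ 0.412 -0.093 -0.004] hi [ 0.468 -0.039  0.055]
top red_light 0.57 [143. 249.  19.  20.] ztop 0.015 med [0.43  0.054 0.008] topmid [0.43  0.052] circ [0.429 0.052] 0.019 lo [0.412 0.033 0.002] hi [0.448 0.072 0.018]
top white_light 0.73 [250. 246.  21.  20.] ztop 0.016 med [ 0.44  -0.17   0.009] topmid [ 0.44  -0.171] circ [ 0.44  -0.171] 0.019 lo [ 0.421 -0.188  0.   ] hi [ 0.458 -0.153  0.018]
top salt 0.55 [317. 246.  23.  25.] ztop 0.090 med [ 0.439 -0.293  0.082] topmid [ 0.442 -0.296] circ [ 0.441 -0.297] 0.017 lo [ 0.419 -0.315 -0.003] hi [ 0.466 -0.278  0.092]
top mill 0.77 [366. 250.  51.  32.] ztop 0.167 med [ 0.43  -0.377  0.144] topmid [ 0.433 -0.387] circ [ 0.433 -0.388] 0.017 lo [ 0.403 -0.457 -0.002] hi [ 0.461 -0.361  0.172]
top mill 0.29 [364. 159.  49.  50.] ztop 0.112 med [ 0.605 -0.387  0.108] topmid [ 0.614 -0.397] circ [ 0.614 -0.396] 0.033 lo [ 0.577 -0.465 -0.003] hi [ 0.68  -0.359  0.114]
top mug 0.84 [168. 154.  47.  58.] ztop 0.10
[... 2319 characters left out ...]
  0.018]
wrist salt 0.68 [245. 377.  29.  13.] ztop 0.023 med [ 0.436 -0.283  0.012] topmid [ 0.437 -0.286] circ [ 0.437 -0.29 ] 0.018 lo [ 0.42  -0.296  0.001] hi [ 0.457 -0.279  0.025]
wrist salt 0.63 [286. 141.  37.  36.] ztop 0.016 med [0.429 0.05  0.008] topmid [0.429 0.051] circ [0.429 0.051] 0.019 lo [ 0.41   0.029 -0.001] hi [0.448 0.07  0.018]
wrist mill 0.59 [451. 234. 122. 102.] ztop 0.101 med [ 0.617 -0.008  0.069] topmid [ 0.616 -0.007] circ [ 0.617 -0.009] 0.05 lo [ 0.568 -0.09  -0.001] hi [0.739 0.032 0.102]
wrist mug 0.6 [450. 234. 124. 107.] ztop 0.101 med [ 0.618 -0.008  0.069] topmid [ 0.616 -0.007] circ [ 0.617 -0.009] 0.05 lo [ 0.568 -0.099 -0.001] hi [0.742 0.032 0.102]
```

View pics/wrist1.png

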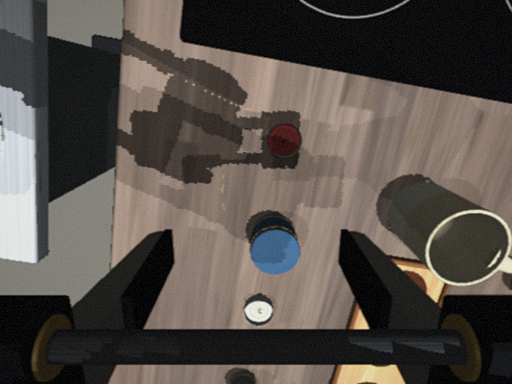

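The wrist view shows the stand at (274,250) between the open fingers, with the red light at (286,140) and the white light at (259,309). All three match the top camera. Going down on the stand at (0.440, -0.066).

Call:
jog_arm --plan '[[[0.385,-0.88,0,0,0,-0.83,-1],[0.385,-0.88,0,0,0,-0.83,-1],[0.385,-0.88,0,0,0,-0.83,-1],[0,0,-1,0,0,0,-1],[0,0,-1,0,0,0,-1],[0,0,-1,0,0,0,-1],[0,0,-1,0,0,0,-1],[0,0,-0.8,0,0,0,-1],[0,0,-0.5,0,0,0,-1],[0,0,0,0,0,0,-1]]]'

```text
t: 4.45
position: [0.4353, -0.0606, 0.0144]
tool_rot: [0.708, 0.706, -0.001, -0.003]
wrist_force: [0.0, 1.4, -0.6]
finger_gap: 0.092
finger_force: 0.0
```

```bash
python3 - <<'E'
from h import *
for n in ['top','side']:
    p=cv2.imread('pics/%s0.png'%n); c=cams.calibration(n); T=np.array(c['pose'])
    v,u=np.mgrid[:384,:512]; r=np.stack([(u-c['cx'])/c['fx'],(v-c['cy'])/c['fy'],np.ones(u.shape)],-1)@T[:3,:3].T
    W=T[:3,3]+r*((.006-T[2,3])/r[...,2:])
    roi=(abs(W[...,0]-.62)<.045)&(abs(W[...,1]+.203)<.125)
    g=p[...,2].copy(); th,_=cv2.threshold(g[roi].reshape(-1,1),0,255,cv2.THRESH_OTSU)
    m=roi&(g<th); k,l,st,ce=cv2.connectedComponentsWithStats(m.astype(np.uint8))
    for i in range(1,k):
        if st[i,4]>60:
            w=W[l==i]; print(n,th,((w.min(0)+w.max(0))/2).round(4),w.mean(0).round(4),(w.max(0)-w.min(0)).round(3))
E
```

```text
top 200.0 [ 0.6178 -0.1135  0.006 ] [ 0.6181 -0.1139  0.006 ] [0.059 0.058 0.   ]
top 200.0 [ 0.6176 -0.204   0.006 ] [ 0.6182 -0.2042  0.006 ] [0.059 0.06  0.   ]
top 200.0 [ 0.6183 -0.2938  0.006 ] [ 0.6179 -0.2939  0.006 ] [0.062 0.06  0.   ]
side 189.0 [ 0.6172 -0.2902  0.006 ] [ 0.6168 -0.2896  0.006 ] [0.061 0.06  0.   ]
side 189.0 [ 0.617  -0.2007  0.006 ] [ 0.6168 -0.2002  0.006 ] [0.062 0.06  0.   ]
side 189.0 [ 0.6169 -0.1099  0.006 ] [ 0.6151 -0.1114  0.006 ] [0.06  0.063 0.   ]
side 189.0 [ 0.6486 -0.0963  0.006 ] [ 0.6509 -0.0932  0.006 ] [0.033 0.037 0.   ]
```

Call:
jog_arm --plan '[[[0.15,-0.15,0.1,0,0,0,-1],[0,0,0,0,0,0,0.3],[0,0,0,0,0,0,1],[0,0,0,0,0,0,1],[0,0,0,0,0,0,1],[0,0,0,0,0,0,1],[0,0,0,0,0,0,1],[0,0,0,0,0,0,1]]]' --force 15

```text
t: 5.12
position: [0.443, -0.0663, 0.0209]
tool_rot: [0.708, 0.707, 0.0, 0.0]
wrist_force: [-0.7, -0.0, 0.5]
finger_gap: 0.0469
finger_force: 0.0
```

Call:
jog_arm --plan '[[[0,0,0.7,0,0,0,1],[0,0,1,0,0,0,1],[0,0,0.3,0,0,0,1],[0,0,0,0,0,0,1]]]'

```text
t: 5.45
position: [0.4454, -0.0674, 0.0835]
tool_rot: [0.708, 0.707, 0.001, 0.003]
wrist_force: [1.1, 0.7, -0.2]
finger_gap: 0.0207
finger_force: 0.0
```

```bash
python3 - <<'E'
from h import *
for n in ['top','wrist']:
    p,d,s=snap(n,n+'2.png'); W=cloud(n,d,s)
    for l in ['stand']: find(n,l,W)
print(arm.state())
p,d,s=snap('side','side2.png')
E
python3 -c "
import cv2,numpy as np
a=cv2.imread('pics/side2.png')[120:380,150:410];b=cv2.imread('pics/wrist2.png')
cv2.imwrite('pics/c2.png',np.hstack([cv2.resize(a,(380,380)),cv2.resize(b,(400,380))]))"
```

```text
wrist stand 0.81 [250. 197.  77.  87.] ztop 0.052 med [ 0.44  -0.061  0.05 ] topmid [ 0.44  -0.066] circ [ 0.44  -0.066] 0.028 lo [ 0.406 -0.106 -0.001] hi [ 0.472 -0.038  0.125]
{'t': 5.65, 'joint_pos': array([-4.19733806e-01, -7.67513735e-02,  2.04186367e+00, -4.61892110e-06,
        1.17923802e+00, -4.18142460e-01]), 'qd': array([-0.00253284,  0.00779011,  0.00082288, -0.00076079,  0.00341105,
        0.00065622]), 'effort': array([ 9.13146196e-04, -2.71318477e+01, -3.01466203e+01,  5.97177772e-02,
        2.53442139e-02,  5.08498251e-04]), 'position': array([ 0.44184059, -0.0658776 ,  0.07920994]), 'tool_rot': array([ 7.07667885e-01,  7.06543886e-01, -4.96043875e-04, -1.28651266e-03]), 'wrist_force': array([0.10063471, 0.15103686, 0.16849401]), 'ft_torque': array([-0.06013314,  0.0454384 ,  0.03049791]), 'finger_force': 0.0, 'finger_gap': 0.0046148472991442945}
```

View pics/c2.png

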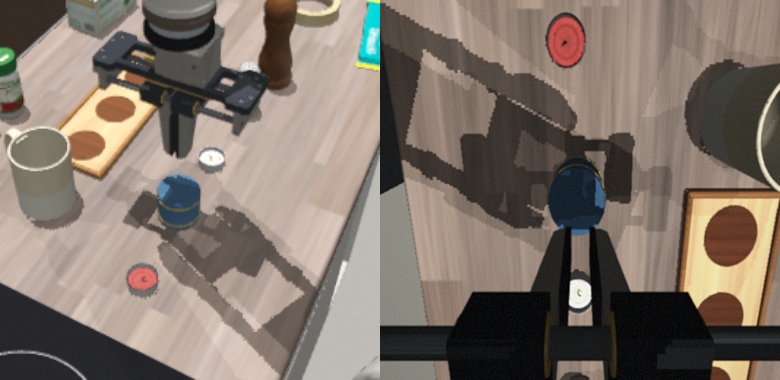

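The side crop shows the stand untouched, with the finger tips directly above it at full-image (272,226) or so. I'll check the projected TCP to see whether the reading is biased.

```bash
python3 - <<'E'
from h import *
s=arm.state();c=cams.calibration('side');T=np.linalg.inv(np.array(c['pose']))
def pr(P): q=T[:3,:3]@P+T[:3,3]; return (c['fx']*q[0]/q[2]+c['cx'],c['fy']*q[1]/q[2]+c['cy'])
print('tcp',pr(s['position']),'stand top',pr(np.array([.44,-.066,.05])))
h=np.array(cams.calibration('wrist')['hand_eye']); print(h.round(3).tolist())
c=cams.calibration('wrist');q=np.linalg.inv(h)[:3,3];print('tcp in wrist',c['fx']*q[0]/q[2]+c['cx'],c['fy']*q[1]/q[2]+c['cy'],q)
p,d,s=snap('wrist'); W=cloud('wrist',d,s)
m=(d>0)&(d<q[2]+.02)&(abs(np.arange(512)-256)<60)[None]&(W[...,2]<.13)
w=W[m]; w=w[w[:,2]<np.nanmin(w[:,2])+.03] if len(w) else w
print(len(w),w.min(0),w.max(0),s['position'],s['finger_gap'])
E
```

```text
tcp (np.float64(271.4921495591092), np.float64(237.00640603972974)) stand top (np.float64(272.2388417692367), np.float64(247.98025149394462))
[[-0.0, -0.956, -0.293, 0.083], [1.0, -0.001, 0.0, 0.0], [-0.001, -0.293, 0.956, -0.208], [0.0, 0.0, 0.0, 1.0]]
tcp in wrist 255.3099345066749 219.48735271609232 [-0.00043354  0.01791114  0.22352081]
44 [ 0.42996035 -0.04594728  0.05030169] [ 0.4544949  -0.03897558  0.05237333] [ 0.44179022 -0.06584501  0.07917635] 0.001214078686809463
```

```bash
python3 - <<'E'
from h import *
p,d,s=snap('wrist','wrist3.png'); W=cloud('wrist',d,s)
print(cams.calibration('wrist')['fx'],s['position'],s['finger_gap'])
for v in range(205,300,8): print(v,[(W[v,u]-s['position']).round(3).tolist() for u in (243,255,267)])
p,d,s=snap('side'); W=cloud('side',d,s)
for v in range(195,250,4): print(v,[(W[v,u]-s['position']).round(3).tolist() for u in (266,272,278)])
E
```

```text
337.22650436008524 [ 0.44186736 -0.06587472  0.07927584] 0.00026003725843703064
205 [[-0.009, 0.0, -0.028], [-0.0, 0.0, -0.029], [0.009, 0.0, -0.028]]
213 [[-0.009, -0.006, -0.028], [-0.0, -0.006, -0.029], [0.009, -0.006, -0.029]]
221 [[-0.009, -0.013, -0.029], [-0.0, -0.013, -0.029], [0.009, -0.013, -0.029]]
229 [[-0.01, -0.019, -0.029], [0.0, 0.009, 0.038], [0.009, -0.019, -0.028]]
237 [[-0.006, 0.01, 0.049], [0.0, 0.01, 0.049], [0.006, 0.009, 0.047]]
245 [[-0.006, 0.01, 0.058], [0.0, 0.01, 0.058], [0.006, 0.008, 0.056]]
253 [[-0.005, 0.009, 0.066], [0.0, 0.009, 0.066], [0.006, 0.01, 0.067]]
261 [[-0.005, 0.01, 0.075], [0.0, 0.006, 0.069], [0.006, 0.01, 0.074]]
269 [[-0.005, 0.009, 0.081], [0.0, 0.004, 0.071], [0.005, 0.009, 0.081]]
277 [[-0.005, 0.011, 0.089], [0.0, -0.001, 0.071], [0.005, 0.01, 0.088]]
285 [[-0.004, 0.01, 0.095], [0.0, -0.004, 0.072], [0.005, 0.01, 0.095]]
293 [[-0.004, 0.01, 0.1], [0.0, -0.007, 0.073], [0.005, 0.011, 0.101]]
195 [[-0.005, 0.031, 0.13], [-0.016, 0.032, 0.135], [-0.026, 0.032, 0.139]]
199 [[0.005, 0.013, 0.102], [-0.006, 0.012, 0.106], [-0.027, 0.
[... 234 characters left out ...]
77]]
215 [[0.006, 0.009, 0.061], [-0.006, 0.012, 0.069], [-0.014, 0.004, 0.066]]
219 [[0.005, 0.011, 0.053], [-0.006, 0.012, 0.059], [-0.013, 0.001, 0.053]]
223 [[0.006, 0.01, 0.042], [-0.007, 0.013, 0.05], [-0.012, -0.001, 0.04]]
227 [[0.055, -0.086, -0.078], [-0.006, 0.009, 0.037], [0.035, -0.102, -0.083]]
231 [[0.051, -0.079, -0.082], [0.04, -0.083, -0.08], [0.029, -0.09, -0.082]]
235 [[0.047, -0.071, -0.085], [0.035, -0.073, -0.081], [0.023, -0.078, -0.08]]
239 [[0.042, -0.059, -0.083], [0.01, -0.024, -0.034], [0.019, -0.07, -0.082]]
243 [[0.015, -0.007, -0.031], [0.005, -0.014, -0.033], [-0.005, -0.018, -0.032]]
247 [[0.009, 0.003, -0.029], [-0.0, -0.002, -0.03], [-0.01, -0.008, -0.03]]
```

View pics/wrist3.png

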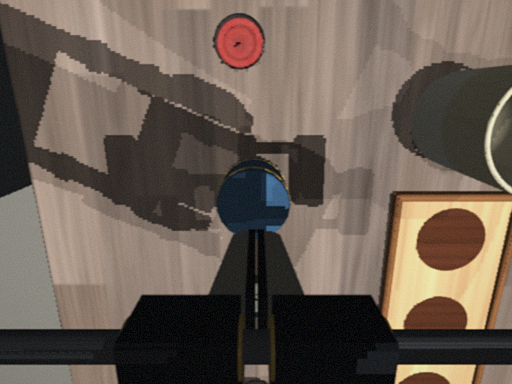

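The wrist and side depths both show the shut finger tips about 36 mm above the reported TCP. The real fingers end 36 mm short of the nominal TCP, so the gripper closed above the 50 mm stand, and x and y are fine. From here I use tip z = TCP z + 0.036. Reopening and going lower.

Call:
jog_arm --plan '[[[-0.05,0,0,0,0,0,-1],[0,0,0,0,0,0,-1],[0,0,0,0,0,0,-1],[0,0,0,0,0,0,-1],[0,0,0,0,0,0,-1],[0,0,0,0,0,0,-1],[0,0,0,0,0,0,-1],[0,0,-0.5,0,0,0,-1],[0,0,0,0,0,0,-1],[0,0,0,0,0,0,-1]]]'

```text
t: 6.68
position: [0.4407, -0.066, 0.0653]
tool_rot: [0.708, 0.707, -0.0, -0.001]
wrist_force: [-0.7, 0.2, 0.2]
finger_gap: 0.0652
finger_force: 0.0
```

Call:
jog_arm --plan '[[[0,0,-0.7,0,0,0,-1],[0,0,-0.7,0,0,0,-1],[0,0,-0.7,0,0,0,-1],[0,0,-0.4,0,0,0,-1],[0,0,-0.15,0,0,0,-1],[0,0,0,0,0,0,-1],[0,0,0,0,0,0,-1]]]'

```text
t: 7.27
position: [0.4422, -0.0667, -0.0129]
tool_rot: [0.708, 0.707, 0.0, 0.001]
wrist_force: [-0.3, -0.8, 0.3]
finger_gap: 0.092
finger_force: 0.0
```

Call:
jog_arm --plan '[[[-0.05,0,-0.2,0,0,0,-1],[0,0,0,0,0,0,1],[0,0,0,0,0,0,1],[0,0,0,0,0,0,1],[0,0,0,0,0,0,1],[0,0,0,0,0,0,1],[0,0,0,0,0,0,1],[0,0,0,0,0,0,1],[0,0,0,0,0,0,1],[0,0,0,0,0,0,1]]]' --force 15

```text
t: 8.1
position: [0.4401, -0.0664, -0.0195]
tool_rot: [0.708, 0.707, -0.0, 0.0]
wrist_force: [-0.8, -0.5, 2.5]
finger_gap: 0.0553
finger_force: 15.0
```

Call:
jog_arm --plan '[[[0,0,0.7,0,0,0,1],[0,0,1,0,0,0,1],[0.5,-0.4,0.3,0,0,0,1],[0.9,-0.69,0,0,0,0,1],[0.9,-0.69,0,0,0,0,1],[0.9,-0.69,0,0,0,0,1],[0.9,-0.69,0,0,0,0,1],[0.9,-0.69,0,0,0,0,1],[0.6,-0.46,0,0,0,0,1],[0.3,-0.22,0,0,0,0,1]]]'

```text
t: 8.93
position: [0.6187, -0.2043, 0.0396]
tool_rot: [0.708, 0.706, 0.0, 0.0]
wrist_force: [0.2, 0.1, -2.2]
finger_gap: 0.0552
finger_force: 15.0
```

Call:
jog_arm --plan '[[[0,0,0,0,0,0,1],[0,0,0,0,0,0,1],[0,0,0,0,0,0,1]]]'

```text
t: 9.18
position: [0.6158, -0.2013, 0.0395]
tool_rot: [0.708, 0.707, -0.0, -0.001]
wrist_force: [0.3, -0.5, -1.1]
finger_gap: 0.0555
finger_force: 15.0
```

Call:
jog_arm --plan '[[[0.05,-0.04,-0.8,0,0,0,1],[0,0,-0.5,0,0,0,1],[0,0,-0.3,0,0,0,1],[0,0,-0.15,0,0,0,1],[0,0,0,0,0,0,1],[0,0,0,0,0,0,1]]]'

```text
t: 9.68
position: [0.6187, -0.2033, -0.0116]
tool_rot: [0.708, 0.707, 0.0, 0.0]
wrist_force: [0.4, 0.1, -2.0]
finger_gap: 0.0549
finger_force: 15.0
```

Call:
jog_arm --plan '[[[0,0,-0.05,0,0,0,1],[0,0,0,0,0,0,1],[0,0,0,0,0,0,-1],[0,0,0,0,0,0,-1],[0,0,0,0,0,0,-1],[0,0,0,0,0,0,-1],[0,0,0,0,0,0,-1],[0,0,0,0,0,0,-1],[0,0,0.3,0,0,0,-1],[0,0,0.7,0,0,0,-1]]]'

```text
t: 10.52
position: [0.6159, -0.2021, 0.0138]
tool_rot: [0.708, 0.707, -0.001, -0.003]
wrist_force: [0.4, 0.5, -0.5]
finger_gap: 0.0921
finger_force: 0.0
```

Call:
jog_arm --plan '[[[0,0,1,0,0,0,-1],[0,0,1,0,0,0,-1],[0,0,0.5,0,0,0,-1],[-0.8,1,0,0,0,0,-1],[-0.8,1,0,0,0,0,-1],[-0.8,1,0,0,0,0,-1],[-0.8,1,0,0,0,0,-1],[-0.8,1,0,0,0,0,-1],[-0.8,1,0,0,0,0,-1],[-0.8,1,0,0,0,0,-1]]]'

```text
t: 11.35
position: [0.4494, 0.0077, 0.0919]
tool_rot: [0.708, 0.706, 0.0, 0.0]
wrist_force: [0.0, 0.8, 0.5]
finger_gap: 0.0919
finger_force: 0.0
```

Call:
jog_arm --plan '[[[-0.34,0.74,-0.5,0,0,0,-1],[-0.34,0.74,-0.9,0,0,0,-1],[0,0,-0.9,0,0,0,-1],[0,0,-0.5,0,0,0,-1],[0,0,0,0,0,0,-1],[0,0,0,0,0,0,-1],[0,0,0,0,0,0,-1]]]'

```text
t: 11.93
position: [0.4316, 0.0506, 0.0088]
tool_rot: [0.708, 0.706, 0.001, 0.001]
wrist_force: [0.1, 0.1, -0.5]
finger_gap: 0.092
finger_force: 0.0
```

```bash
python3 - <<'E'
from h import *
for n in ['top','side']:
    p,d,s=snap(n,n+'4.png'); W=cloud(n,d,s); find(n,'stand',W)
p,d,s=snap('wrist'); W=cloud('wrist',d,s); find('wrist','red_light',W); print(s['position'])
E
```

```text
top stand 0.84 [268. 158.  27.  32.] ztop 0.059 med [ 0.614 -0.202  0.056] topmid [ 0.619 -0.202] circ [ 0.618 -0.202] 0.028 lo [ 0.591 -0.229  0.003] hi [ 0.661 -0.174  0.061]
wrist red_light 0.84 [254. 221.  60.  60.] ztop 0.016 med [0.429 0.05  0.009] topmid [0.429 0.051] circ [0.429 0.051] 0.019 lo [ 0.409  0.025 -0.   ] hi [0.448 0.07  0.017]
[0.43136137 0.05054076 0.00853222]
```

Stand sits at (0.618, -0.202), on its disc. Now the red light.

Call:
jog_arm --plan '[[[-0.05,0.02,-0.6,0,0,0,-1],[0,0,-0.5,0,0,0,-1],[0,0,-0.2,0,0,0,-1],[0,0,0,0,0,0,-1],[0,0,0,0,0,0,-1]]]'

```text
t: 12.65
position: [0.4287, 0.0515, -0.0315]
tool_rot: [0.708, 0.707, -0.0, -0.0]
wrist_force: [-0.5, -0.3, -0.2]
finger_gap: 0.0919
finger_force: 0.0
```

Call:
jog_arm --plan '[[[0,0,0,0,0,0,1],[0,0,0,0,0,0,1],[0,0,0,0,0,0,1],[0,0,0,0,0,0,1],[0,0,0,0,0,0,1],[0,0,0,0,0,0,1],[0,0,0,0,0,0,1],[0,0,0,0,0,0,1],[0,0,0,0,0,0,1],[0,0,0,0,0,0,1]]]' --force 8

```text
t: 13.48
position: [0.4286, 0.0515, -0.0317]
tool_rot: [0.708, 0.707, -0.0, -0.0]
wrist_force: [0.2, 0.3, -0.0]
finger_gap: 0.0374
finger_force: 8.0
```

Call:
jog_arm --plan '[[[0,0,0.6,0,0,0,1],[0,0,1,0,0,0,1],[0,0,1,0,0,0,1],[0,0,0.6,0,0,0,1],[0.6,-0.8,0,0,0,0,1],[0.7,-0.94,0,0,0,0,1],[0.7,-0.94,0,0,0,0,1],[0.7,-0.94,0,0,0,0,1],[0.7,-0.94,0,0,0,0,1],[0.7,-0.94,0,0,0,0,1]]]'

```text
t: 14.32
position: [0.5522, -0.1149, 0.064]
tool_rot: [0.708, 0.706, -0.0, -0.0]
wrist_force: [0.0, 0.1, -0.2]
finger_gap: 0.037
finger_force: 8.0
```

Call:
jog_arm --plan '[[[0.7,-0.94,0,0,0,0,1],[0.7,-0.94,0,0,0,0,1],[0.6,-0.8,0,0,0,0,1],[0.2,-0.27,0,0,0,0,1],[0,0,0,0,0,0,1],[0,0,0,0,0,0,1],[0,0,0,0,0,0,1]]]'

```text
t: 14.9
position: [0.6168, -0.2008, 0.0638]
tool_rot: [0.707, 0.707, -0.0, -0.001]
wrist_force: [-0.2, 0.9, 0.3]
finger_gap: 0.0371
finger_force: 8.0
```

Call:
jog_arm --plan '[[[0.04,-0.04,-0.6,0,0,0,1],[0,0,-0.4,0,0,0,1],[0,0,-0.2,0,0,0,1],[0,0,-0.08,0,0,0,1],[0,0,0,0,0,0,1],[0,0,0,0,0,0,1]]]'

```text
t: 15.4
position: [0.619, -0.203, 0.0262]
tool_rot: [0.708, 0.707, 0.0, 0.0]
wrist_force: [-0.5, 0.5, 0.5]
finger_gap: 0.0374
finger_force: 8.0
```

```bash
python3 - <<'E'
from h import *
print(arm.state()['position'],arm.state()['wrist_force'])
p,d,s=snap('top'); W=cloud('top',d,s); find('top','stand',W)
p,d,s=snap('side','side5.png')
p,d,s=snap('wrist','wrist5.png'); W=cloud('wrist',d,s); find('wrist','stand',W);find('wrist','red_light',W)
E
python3 -c "
import cv2,numpy as np
a=cv2.imread('pics/side5.png')[120:280,150:310];b=cv2.imread('pics/wrist5.png')
cv2.imwrite('pics/c5.png',np.hstack([cv2.resize(a,(380,380)),cv2.resize(b,(400,380))]))"
```

```text
[ 0.61895883 -0.2030009   0.02623586] [-0.48335996  0.53987335  0.52042013]
wrist stand 0.67 [254. 204.  94.  64.] ztop 0.058 med [ 0.619 -0.183  0.055] topmid [ 0.619 -0.187] circ [ 0.619 -0.198] 0.028 lo [ 0.585 -0.216  0.005] hi [ 0.648 -0.175  0.068]
wrist red_light 0.92 [258. 251.  70.  72.] ztop 0.074 med [ 0.62  -0.205  0.067] topmid [ 0.619 -0.204] circ [ 0.62  -0.204] 0.02 lo [ 0.601 -0.266  0.006] hi [ 0.644 -0.184  0.078]
```

View pics/c5.png

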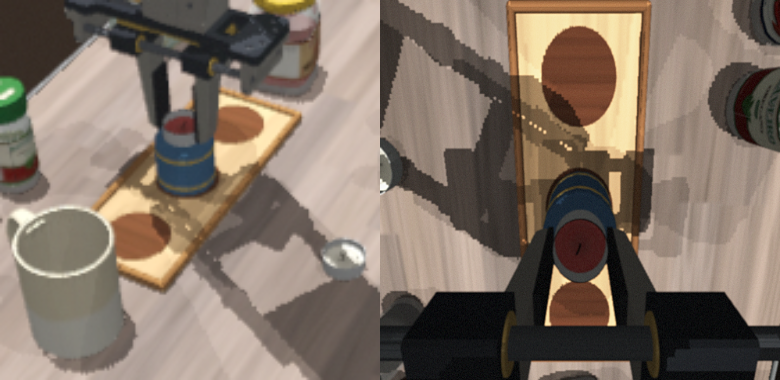

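Red light is centred on the stand (wrist: light (0.620,-0.204), stand (0.618,-0.202)). Releasing it, then on to the mill.

Call:
jog_arm --plan '[[[0,0,-0.06,0,0,0,1],[0,0,0,0,0,0,1],[0,0,0,0,0,0,-1],[0,0,0,0,0,0,-1],[0,0,0,0,0,0,-1],[0,0,0,0,0,0,-1],[0,0,0,0,0,0,-1],[0,0,0.3,0,0,0,-1],[0,0,0.7,0,0,0,-1],[0,0,1,0,0,0,-1]]]'

```text
t: 16.53
position: [0.6166, -0.2021, 0.0822]
tool_rot: [0.708, 0.707, -0.001, -0.003]
wrist_force: [0.1, 0.3, 0.7]
finger_gap: 0.0884
finger_force: 0.0
```

Call:
jog_arm --plan '[[[0,0,1,0,0,0,-1],[0,0,1,0,0,0,-1],[0,0,0.7,0,0,0,-1],[-0.8,-0.7,0,0,0,0,-1],[-0.9,-0.85,0,0,0,0,-1],[-0.9,-0.85,0,0,0,0,-1],[-0.9,-0.85,0,0,0,0,-1],[-0.9,-0.85,0,0,0,0,-1],[-0.9,-0.85,0,0,0,0,-1],[0,0,0,0,0,0,-1]]]'

```text
t: 17.37
position: [0.4558, -0.3561, 0.1661]
tool_rot: [0.71, 0.705, -0.001, 0.0]
wrist_force: [-0.5, -0.3, -0.2]
finger_gap: 0.0922
finger_force: 0.0
```

```bash
python3 - <<'E'
from h import *
print(arm.state()['position'])
for n in ['top','wrist','side']:
    p,d,s=snap(n,n+'6.png'); W=cloud(n,d,s)
    for l in ['stand','red_light','mill','salt']: find(n,l,W)
    for l in ['mill']:
        for r in spotter.trace(n,l)[:1]:
            w=W[r['region']]
            for a,b in((.16,.18),(.125,.155)):
                t=w[(w[:,2]>a)&(w[:,2]<b)]
                if len(t): print(a,len(t),t.min(0),t.max(0))
E
```

```text
[ 0.45579726 -0.35605429  0.1660545 ]
top stand 0.86 [267. 158.  30.  31.] ztop 0.058 med [ 0.604 -0.2    0.055] topmid [ 0.618 -0.202] circ [ 0.618 -0.202] 0.028 lo [ 0.591 -0.229  0.007] hi [ 0.646 -0.174  0.061]
top red_light 0.72 [268. 155.  22.  28.] ztop 0.071 med [ 0.621 -0.202  0.064] topmid [ 0.619 -0.201] circ [ 0.621 -0.202] 0.021 lo [ 0.6   -0.223  0.053] hi [ 0.644 -0.182  0.074]
top mill 0.76 [355. 252.  20.  29.] ztop 0.143 med [ 0.429 -0.369  0.054] topmid [ 0.428 -0.357] circ [ 0.428 -0.357] 0.024 lo [ 0.403 -0.389 -0.001] hi [ 0.456 -0.344  0.213]
0.125 49 [ 0.41823886 -0.36896403  0.13004858] [ 0.4479859  -0.36382074  0.14806045]
wrist stand 0.91 [429.  27.  82.  53.] ztop 0.058 med [ 0.599 -0.219  0.051] topmid [ 0.617 -0.213] circ [ 0.617 -0.207] 0.028 lo [ 0.59  -0.232  0.006] hi [ 0.668 -0.185  0.074]
wrist red_light 0.66 [451.  17.  55.  31.] ztop 0.072 med [ 0.619 -0.209  0.064] topmid [ 0.619 -0.21 ] circ [ 0.619 -0.204] 0.02 lo [ 0.599 -0.223  0.055] hi [ 0.638 -0.197  0.074]
wrist mill 0.86 [220. 234.  69. 107.] ztop 0.168 med [ 0.435 -0.376  0.144] topmid
[... 281 characters left out ...]
1 [ 0.42564843 -0.39381525  0.16001081] [ 0.44286233 -0.38096511  0.17176997]
0.125 1782 [ 0.40863697 -0.40987651  0.12527828] [ 0.4574856  -0.3646889   0.15499011]
side stand 0.6 [230. 189.  26.  28.] ztop 0.055 med [ 0.605 -0.182  0.038] topmid [ 0.616 -0.196] circ [ 0.617 -0.197] 0.027 lo [ 0.59  -0.22   0.004] hi [ 0.643 -0.171  0.057]
side red_light 0.57 [228. 176.  17.  16.] ztop 0.069 med [ 0.619 -0.203  0.062] topmid [ 0.619 -0.202] circ [ 0.621 -0.202] 0.022 lo [ 0.6   -0.224  0.053] hi [ 0.638 -0.181  0.07 ]
side salt 0.72 [320. 184.  26.  42.] ztop 0.086 med [ 0.437 -0.284  0.043] topmid [ 0.441 -0.292] circ [ 0.441 -0.293] 0.017 lo [ 0.419 -0.415 -0.006] hi [ 0.494 -0.274  0.087]
```

Call:
jog_arm --plan '[[[-0.38,-0.53,0,0,0,0,-1],[-0.38,-0.53,0,0,0,0,-1],[0,0,0,0,0,0,-1],[0,0,0,0,0,0,-1]]]'

```text
t: 18.6
position: [0.4367, -0.3839, 0.1651]
tool_rot: [0.708, 0.706, 0.0, -0.0]
wrist_force: [0.3, 0.2, 0.0]
finger_gap: 0.0916
finger_force: 0.0
```

```bash
python3 - <<'E'
from h import *
print(arm.state()['position'])
n='wrist'
p,d,s=snap(n,n+'7.png'); W=cloud(n,d,s)
w=W[spotter.trace(n,'mill')[0]['region']]
for a,b in((.16,.18),(.125,.155)):
    t=w[(w[:,2]>a)&(w[:,2]<b)]; print(a,len(t),t.min(0),t.max(0))
E
```

```text
[ 0.43670258 -0.38387967  0.16509716]
0.16 269 [ 0.42338887 -0.39504451  0.16003277] [ 0.44124022 -0.38325321  0.17174387]
0.125 1829 [ 0.40850518 -0.41243235  0.13110662] [ 0.45705055 -0.36514294  0.15498815]
```

Call:
jog_arm --plan '[[[-0.12,-0.15,0,0,0,0,-1],[0,0,-0.7,0,0,0,-1],[0,0,-0.9,0,0,0,-1],[0,0,-0.7,0,0,0,-1],[0,0,-0.4,0,0,0,-1],[0,0,0,0,0,0,-1],[0,0,0,0,0,0,-1]]]'

```text
t: 19.28
position: [0.4335, -0.3877, 0.0842]
tool_rot: [0.708, 0.707, 0.0, -0.0]
wrist_force: [-0.4, -0.6, 0.1]
finger_gap: 0.092
finger_force: 0.0
```

Call:
jog_arm --plan '[[[0,0,0,0,0,0,1],[0,0,0,0,0,0,1],[0,0,0,0,0,0,1],[0,0,0,0,0,0,1],[0,0,0,0,0,0,1],[0,0,0,0,0,0,1],[0,0,0,0,0,0,1],[0,0,0,0,0,0,1],[0,0,0,0,0,0,1]]]' --force 20

```text
t: 20.03
position: [0.4333, -0.3881, 0.0843]
tool_rot: [0.708, 0.707, -0.0, -0.0]
wrist_force: [-0.9, -0.0, 1.0]
finger_gap: 0.0475
finger_force: 20.0
```

Call:
jog_arm --plan '[[[0,0,0.5,0,0,0,1],[0,0,0.8,0,0,0,1],[0.2,0.3,0.4,0,0,0,1],[0.5,0.5,0,0,0,0,1],[0.7,0.6,0,0,0,0,1],[0.8,0.6,0,0,0,0,1],[0.8,0.5,0,0,0,0,1],[0.8,0.3,0,0,0,0,1],[0.8,0.2,0,0,0,0,1],[0.8,0.1,0,0,0,0,1]]]'

```text
t: 20.87
position: [0.5969, -0.2926, 0.1346]
tool_rot: [0.707, 0.707, 0.0, -0.0]
wrist_force: [-0.1, -0.9, -2.0]
finger_gap: 0.0474
finger_force: 20.0
```

Call:
jog_arm --plan '[[[0.5,0.1,0,0,0,0,1],[0.24,0,0,0,0,0,1],[0,0,0,0,0,0,1],[0,0,0,0,0,0,1],[0,0,0,0,0,0,1]]]'

```text
t: 21.28
position: [0.6167, -0.292, 0.1349]
tool_rot: [0.708, 0.706, -0.0, -0.0]
wrist_force: [-0.1, 0.5, -2.7]
finger_gap: 0.0473
finger_force: 20.0
```

```bash
python3 - <<'E'
from h import *
print(arm.state()['position'],arm.state()['tool_rot'],arm.state()['finger_gap'])
p,d,s=snap('side','side8.png')
n='wrist';p,d,s=snap(n,n+'8.png')
E
python3 -c "
import cv2,numpy as np
a=cv2.imread('pics/side8.png')[70:270,150:350];b=cv2.imread('pics/wrist8.png')
cv2.imwrite('pics/c8.png',np.hstack([cv2.resize(a,(380,380)),cv2.resize(b,(400,380))]))"
```

```text
[ 0.61669576 -0.29203818  0.13485729] [ 7.07841106e-01  7.06371530e-01 -1.96434571e-04 -4.38323722e-04] 0.04730755180749237
```

View pics/c8.png

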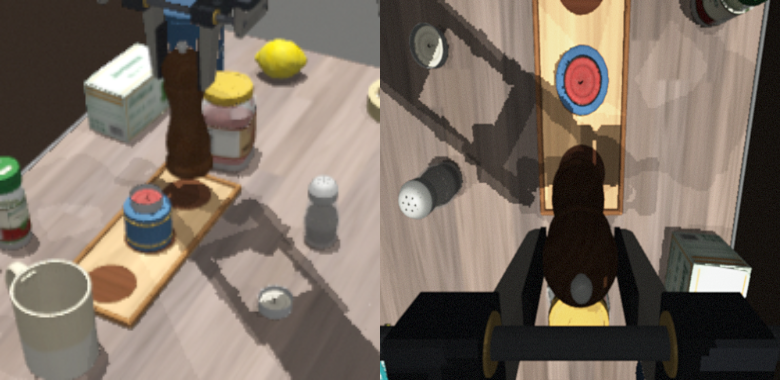

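The side crop shows the mill upright over the right-hand disc, clear of the jam jar, with the red light centred on the stand. Lowering.

Call:
jog_arm --plan '[[[0.03,0,-0.6,0,0,0,1],[0,0,-0.5,0,0,0,1],[0,0,-0.25,0,0,0,1],[0,0,-0.1,0,0,0,1],[0,0,0,0,0,0,1],[0,0,0,0,0,0,1]]]'

```text
t: 21.88
position: [0.6188, -0.2924, 0.0925]
tool_rot: [0.708, 0.706, 0.0, 0.001]
wrist_force: [-0.8, -1.0, -1.4]
finger_gap: 0.0476
finger_force: 20.0
```

```bash
python3 - <<'E'
from h import *
print(arm.state()['position'],arm.state()['wrist_force'])
for n in ['top','wrist','side']:
  p,d,s=snap(n);W=cloud(n,d,s)
  t=spotter.trace(n,'mill')
  if not t: continue
  w=W[t[0]['region']]
  for a in np.arange(.01,.17,.02):
    q=w[(w[:,2]>a)&(w[:,2]<a+.02)]
    if len(q)>5: print(n,a.round(2),len(q),q.min(0).round(3),q.max(0).round(3))
E
```

```text
[ 0.61880605 -0.29240857  0.09247872] [-0.81561731 -0.97932985 -1.38187795]
wrist 0.01 506 [ 0.589 -0.294  0.01 ] [ 0.645 -0.267  0.03 ]
wrist 0.03 239 [ 0.59  -0.296  0.032] [ 0.643 -0.269  0.05 ]
wrist 0.05 917 [ 0.592 -0.3    0.05 ] [ 0.643 -0.269  0.07 ]
wrist 0.07 793 [ 0.596 -0.297  0.07 ] [ 0.639 -0.273  0.09 ]
wrist 0.09 217 [ 0.602 -0.287  0.09 ] [ 0.633 -0.274  0.11 ]
wrist 0.11 465 [ 0.596 -0.287  0.11 ] [ 0.64 -0.27  0.13]
wrist 0.13 836 [ 0.596 -0.289  0.13 ] [ 0.643 -0.269  0.15 ]
wrist 0.15 6179 [ 0.595 -0.314  0.15 ] [ 0.643 -0.269  0.169]
side 0.01 180 [ 0.588 -0.311  0.01 ] [ 0.642 -0.263  0.03 ]
side 0.03 154 [ 0.59  -0.304  0.03 ] [ 0.637 -0.264  0.05 ]
side 0.05 183 [ 0.591 -0.303  0.05 ] [ 0.639 -0.266  0.07 ]
side 0.07 138 [ 0.597 -0.302  0.07 ] [ 0.633 -0.271  0.089]
side 0.09 107 [ 0.598 -0.299  0.09 ] [ 0.631 -0.27   0.11 ]
side 0.11 133 [ 0.596 -0.293  0.11 ] [ 0.637 -0.266  0.13 ]
side 0.13 135 [ 0.596 -0.286  0.13 ] [ 0.643 -0.265  0.15 ]
side 0.15 190 [ 0.599 -0.305  0.15 ] [ 0.64  -0.268  0.168]
```

Mill is upright at about (0.618,-0.294). Final lowering and release.

Call:
jog_arm --plan '[[[0,0,-0.08,0,0,0,1],[0,0,0,0,0,0,1],[0,0,0,0,0,0,1],[0,0,0,0,0,0,-1],[0,0,0,0,0,0,-1],[0,0,0,0,0,0,-1],[0,0,0,0,0,0,-1],[0,0,0,0,0,0,-1],[0,0,0,0,0,0,-1],[0,0,0,0,0,0,-1]]]'

```text
t: 23.02
position: [0.6185, -0.2919, 0.0891]
tool_rot: [0.708, 0.707, 0.0, -0.0]
wrist_force: [0.3, 0.8, -0.4]
finger_gap: 0.0912
finger_force: 0.0
```

Call:
jog_arm --plan '[[[0,0,0.3,0,0,0,-1],[0,0,0.8,0,0,0,-1],[0,0,1,0,0,0,-1],[0,0,0.8,0,0,0,-1],[-1,0,0,0,0,0,-1],[-1,0,0,0,0,0,-1],[-1,0,0,0,0,0,-1],[-1,0,0,0,0,0,-1],[-1,0,0,0,0,0,-1],[-0.8,0,0,0,0,0,-1]]]'

```text
t: 23.85
position: [0.4428, -0.2919, 0.177]
tool_rot: [0.708, 0.707, -0.0, 0.0]
wrist_force: [0.2, -0.6, -0.9]
finger_gap: 0.0919
finger_force: 0.0
```

```bash
python3 - <<'E'
from h import *
print(arm.state()['position'])
for n in ['top','wrist']:
    p,d,s=snap(n,n+'9.png'); W=cloud(n,d,s)
    for l in ['mill','salt','red_light','mug']: find(n,l,W)
    t=spotter.trace(n,'salt')
    if t:
        w=W[t[0]['region']]
        for a in np.arange(.01,.09,.01):
            q=w[(w[:,2]>a)&(w[:,2]<a+.01)]
            if len(q)>5: print(n,a.round(2),len(q),q.min(0).round(3),q.max(0).round(3))
E
```

```text
[ 0.44281624 -0.29189838  0.17696894]
top mill 0.71 [318. 156.  37.  47.] ztop 0.173 med [ 0.608 -0.286  0.15 ] topmid [ 0.619 -0.293] circ [ 0.618 -0.292] 0.018 lo [ 0.588 -0.344 -0.001] hi [ 0.673 -0.266  0.178]
top salt 0.76 [312. 246.  17.  25.] ztop 0.090 med [ 0.438 -0.288  0.08 ] topmid [ 0.441 -0.289] circ [ 0.441 -0.292] 0.016 lo [ 0.419 -0.301  0.03 ] hi [ 0.458 -0.277  0.092]
top red_light 0.62 [270. 154.  17.  21.] ztop 0.072 med [ 0.62  -0.202  0.064] topmid [ 0.619 -0.202] circ [ 0.619 -0.202] 0.019 lo [ 0.6   -0.22   0.055] hi [ 0.638 -0.184  0.074]
top mug 0.9 [168. 153.  46.  60.] ztop 0.101 med [ 0.62  -0.004  0.048] topmid [ 0.62  -0.006] circ [ 0.62  -0.009] 0.052 lo [ 0.569 -0.045 -0.004] hi [0.704 0.06  0.104]
top 0.03 19 [ 0.419 -0.3    0.03 ] [ 0.448 -0.277  0.039]
top 0.04 34 [ 0.421 -0.3    0.04 ] [ 0.458 -0.279  0.05 ]
top 0.05 31 [ 0.423 -0.301  0.051] [ 0.455 -0.28   0.06 ]
top 0.06 10 [ 0.424 -0.3    0.06 ] [ 0.441 -0.281  0.068]
top 0.07 25 [ 0.426 -0.294  0.072] [ 0.456 -0.28   0.08 ]
top 0.08 107 [ 0.426 -0.297  0.08 ] [ 0.456 -0.282  0.09 ]
wrist mil
[... 844 characters left out ...]
5 -0.456 -0.   ] hi [ 0.723 -0.261  0.309]
wrist mug 0.71 [431.  82.  79.  65.] ztop 0.059 med [ 0.6   -0.203  0.055] topmid [ 0.615 -0.204] circ [ 0.618 -0.204] 0.028 lo [ 0.59  -0.235  0.005] hi [ 0.668 -0.171  0.074]
wrist 0.01 6 [ 0.429 -0.284  0.012] [ 0.449 -0.28   0.017]
wrist 0.02 28 [ 0.426 -0.292  0.021] [ 0.46  -0.279  0.03 ]
wrist 0.03 128 [ 0.419 -0.303  0.03 ] [ 0.461 -0.279  0.04 ]
wrist 0.04 157 [ 0.421 -0.306  0.04 ] [ 0.46 -0.28  0.05]
wrist 0.05 140 [ 0.423 -0.303  0.05 ] [ 0.458 -0.281  0.06 ]
wrist 0.06 61 [ 0.425 -0.294  0.06 ] [ 0.456 -0.282  0.07 ]
wrist 0.07 140 [ 0.424 -0.315  0.07 ] [ 0.458 -0.282  0.08 ]
wrist 0.08 863 [ 0.425 -0.315  0.08 ] [ 0.457 -0.283  0.09 ]
```

Call:
jog_arm --plan '[[[-0.06,-0.25,-0.6,0,0,0,-1],[0,0,-0.9,0,0,0,-1],[0,0,-0.9,0,0,0,-1],[0,0,-0.9,0,0,0,-1],[0,0,-0.9,0,0,0,-1],[0,0,-0.7,0,0,0,-1],[0,0,-0.4,0,0,0,-1],[0,0,0,0,0,0,-1],[0,0,0,0,0,0,-1]]]'

```text
t: 25.2
position: [0.4428, -0.2995, 0.0174]
tool_rot: [0.708, 0.707, 0.0, -0.0]
wrist_force: [-0.3, -0.1, -0.1]
finger_gap: 0.092
finger_force: 0.0
```

Call:
jog_arm --plan '[[[-0.05,0,0,0,0,0,1],[0,0,0,0,0,0,1],[0,0,0,0,0,0,1],[0,0,0,0,0,0,1],[0,0,0,0,0,0,1],[0,0,0,0,0,0,1],[0,0,0,0,0,0,1],[0,0,0,0,0,0,1],[0,0,0,0,0,0,1],[0,0,0,0,0,0,1]]]' --force 15

```text
t: 26.03
position: [0.4411, -0.2994, 0.0172]
tool_rot: [0.708, 0.707, -0.0, -0.0]
wrist_force: [-0.5, -0.6, -0.1]
finger_gap: 0.0339
finger_force: 14.5
```

Call:
jog_arm --plan '[[[0,0,0,0,0,0,1],[0,0,0.5,0,0,0,1],[0,0,1,0,0,0,1],[0,0,1,0,0,0,1],[0,0,1,0,0,0,1],[0,0,0,0,0,0,1],[0,0,0,0,0,0,1]]]'

```text
t: 26.62
position: [0.4423, -0.3006, 0.1241]
tool_rot: [0.708, 0.707, -0.0, 0.002]
wrist_force: [-0.5, 0.5, -1.0]
finger_gap: 0.0335
finger_force: 14.4
```

Call:
jog_arm --plan '[[[0.4,0.5,0,0,0,0,1],[0.8,0.9,0,0,0,0,1],[0.9,0.9,0,0,0,0,1],[0.9,0.9,0,0,0,0,1],[0.9,0.9,0,0,0,0,1],[0.9,0.9,0,0,0,0,1],[0.7,0.8,0,0,0,0,1],[0.36,0.49,0,0,0,0,1],[0,0,0,0,0,0,1],[0,0,0,0,0,0,1]]]'

```text
t: 27.45
position: [0.6159, -0.1097, 0.1198]
tool_rot: [0.707, 0.707, -0.001, -0.002]
wrist_force: [-0.8, 0.7, -1.2]
finger_gap: 0.0333
finger_force: 14.4
```

```bash
python3 - <<'E'
from h import *
print(arm.state()['position'])
for n in ['side','wrist']:
    p,d,s=snap(n,n+'10.png'); W=cloud(n,d,s); find(n,'salt',W)
    t=spotter.trace(n,'salt')
    if t:
        w=W[t[0]['region']]
        for a in np.arange(.09,.20,.02):
            q=w[(w[:,2]>a)&(w[:,2]<a+.02)]
            if len(q)>5: print(n,a.round(2),len(q),q.min(0).round(3),q.max(0).round(3))
E
python3 -c "
import cv2,numpy as np
a=cv2.imread('pics/side10.png')[100:300,130:330];b=cv2.imread('pics/wrist10.png')
cv2.imwrite('pics/c10.png',np.hstack([cv2.resize(a,(380,380)),cv2.resize(b,(400,380))]))"
```

```text
[ 0.61587157 -0.10969673  0.11979365]
side salt 0.66 [203. 169.  26.  43.] ztop 0.189 med [ 0.608 -0.094  0.146] topmid [ 0.615 -0.104] circ [ 0.615 -0.103] 0.017 lo [ 0.59  -0.262 -0.003] hi [ 0.761 -0.086  0.191]
side 0.09 52 [ 0.596 -0.118  0.1  ] [ 0.627 -0.088  0.11 ]
side 0.11 150 [ 0.593 -0.121  0.11 ] [ 0.63  -0.087  0.13 ]
side 0.13 199 [ 0.594 -0.12   0.13 ] [ 0.631 -0.086  0.15 ]
side 0.15 127 [ 0.59  -0.104  0.151] [ 0.634 -0.088  0.17 ]
side 0.17 187 [ 0.599 -0.118  0.17 ] [ 0.631 -0.089  0.19 ]
side 0.19 6 [ 0.605 -0.107  0.19 ] [ 0.617 -0.103  0.191]
wrist salt 0.88 [259. 239.  71. 109.] ztop 0.193 med [ 0.616 -0.1    0.184] topmid [ 0.616 -0.108] circ [ 0.617 -0.11 ] 0.017 lo [ 0.595 -0.208  0.064] hi [ 0.637 -0.09   0.195]
wrist 0.09 17 [ 0.6   -0.1    0.107] [ 0.626 -0.093  0.11 ]
wrist 0.11 211 [ 0.597 -0.102  0.11 ] [ 0.631 -0.091  0.13 ]
wrist 0.13 899 [ 0.595 -0.11   0.13 ] [ 0.637 -0.09   0.15 ]
wrist 0.15 1040 [ 0.598 -0.108  0.15 ] [ 0.634 -0.092  0.17 ]
wrist 0.17 1954 [ 0.599 -0.124  0.17 ] [ 0.633 -0.093  0.19 ]
wrist 0.19 1944 [ 0.604 -0.123  0.19 ] [ 0.629 -0.098  0.195]
```

View pics/c10.png

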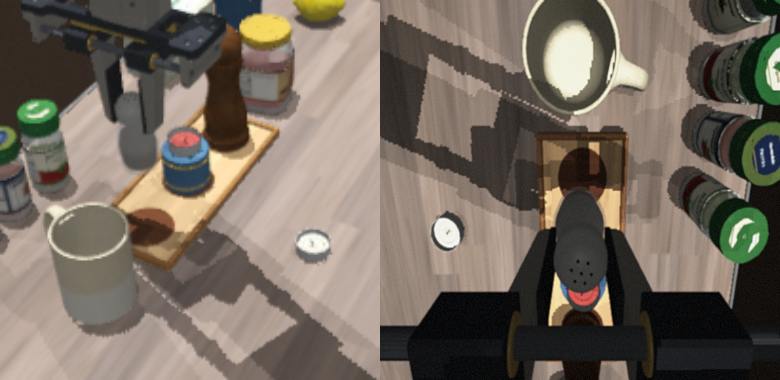

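Salt hangs straight over its disc, and the mill, stand and light are standing correctly. Lowering.

Call:
jog_arm --plan '[[[0.05,-0.07,-0.5,0,0,0,1],[0,0,-0.8,0,0,0,1],[0,0,-0.8,0,0,0,1],[0,0,-0.6,0,0,0,1],[0,0,-0.3,0,0,0,1],[0,0,-0.1,0,0,0,1],[0,0,0,0,0,0,1],[0,0,0,0,0,0,1]]]'

```text
t: 28.42
position: [0.6194, -0.1135, 0.0306]
tool_rot: [0.708, 0.706, 0.0, 0.001]
wrist_force: [0.0, 0.4, -1.4]
finger_gap: 0.0339
finger_force: 14.4
```

Call:
jog_arm --plan '[[[-0.05,0.05,-0.15,0,0,0,1],[0,0,-0.08,0,0,0,1],[0,0,0,0,0,0,1],[0,0,0,0,0,0,1]]]'

```text
t: 28.75
position: [0.6176, -0.1115, 0.0231]
tool_rot: [0.708, 0.707, 0.0, 0.001]
wrist_force: [-0.5, 0.7, 2.9]
finger_gap: 0.0335
finger_force: 14.8
```

Contact (force z up to +2.9 N from -1.4 N). Releasing and retreating.

Call:
jog_arm --plan '[[[0,0,0,0,0,0,-1],[0,0,0,0,0,0,-1],[0,0,0,0,0,0,-1],[0,0,0,0,0,0,-1],[0,0,0,0,0,0,-1],[0,0,0,0,0,0,-1],[0,0,0.3,0,0,0,-1],[0,0,0.7,0,0,0,-1],[0,0,1,0,0,0,-1],[0,0,1,0,0,0,-1]]]'

```text
t: 29.58
position: [0.6162, -0.1111, 0.1131]
tool_rot: [0.708, 0.707, -0.0, -0.001]
wrist_force: [0.6, 0.4, 1.4]
finger_gap: 0.0918
finger_force: 0.0
```

Call:
jog_arm --plan '[[[0,0,1,0,0,0,-1],[0,0,0.8,0,0,0,-1],[-1,0,0,0,0,0,-1],[-1,0,0,0,0,0,-1],[-1,0,0,0,0,0,-1],[-1,0,0,0,0,0,-1],[-1,0,0,0,0,0,-1],[-1,0,0,0,0,0,-1],[0,0,0,0,0,0,-1],[0,0,0,0,0,0,-1]]]'

```text
t: 30.42
position: [0.4365, -0.1114, 0.167]
tool_rot: [0.708, 0.706, 0.0, 0.001]
wrist_force: [-0.2, 0.1, -0.9]
finger_gap: 0.0917
finger_force: 0.0
```

```bash
python3 - <<'E'
from h import *
for n in ['top','side']:
    p,d,s=snap(n,n+'11.png'); W=cloud(n,d,s)
    for l in ['stand','red_light','salt','mill','mug','jam','white_light']: find(n,l,W)
a=cv2.imread('pics/side11.png')[90:310,130:350];b=cv2.imread('pics/top11.png')[100:290,120:420]
cv2.imwrite('pics/c11.png',np.hstack([cv2.resize(a,(360,360)),cv2.resize(b,(440,360))]))
E
```

```text
top stand 0.73 [267. 161.  31.  26.] ztop 0.059 med [ 0.602 -0.193  0.055] topmid [ 0.615 -0.202] circ [ 0.618 -0.202] 0.028 lo [ 0.59  -0.232  0.004] hi [ 0.651 -0.174  0.072]
top stand 0.47 [169. 146.  44.  48.] ztop 0.101 med [ 0.636 -0.008  0.052] topmid [ 0.579 -0.037] circ [ 0.578 -0.061] 0.103 lo [ 0.485 -0.105 -0.002] hi [0.693 0.037 0.536]
top red_light 0.59 [268. 157.  22.  25.] ztop 0.072 med [ 0.619 -0.204  0.064] topmid [ 0.619 -0.202] circ [ 0.619 -0.203] 0.019 lo [ 0.6   -0.223  0.055] hi [ 0.638 -0.184  0.075]
top salt 0.94 [227. 157.  23.  25.] ztop 0.096 med [ 0.611 -0.114  0.084] topmid [ 0.581 -0.116] circ [ 0.581 -0.122] 0.054 lo [ 0.529 -0.139  0.004] hi [ 0.657 -0.084  0.336]
top salt 0.35 [169. 149.  46.  48.] ztop 0.101 med [ 0.635 -0.009  0.05 ] topmid [ 0.583 -0.032] circ [ 0.58  -0.053] 0.095 lo [ 0.495 -0.094 -0.001] hi [0.673 0.056 0.538]
top mill 0.82 [316. 154.  37.  45.] ztop 0.172 med [ 0.606 -0.288  0.146] topmid [ 0.618 -0.293] circ [ 0.618 -0.292] 0.019 lo [ 0.587 -0.343 -0.003] hi [ 0.683 -0.266  0.179]
top mill 0.67 [268. 162.  28.  31.] ztop 0.
[... 1557 characters left out ...]
ill 0.29 [293. 228.  19.  19.] ztop 0.014 med [ 0.441 -0.172  0.006] topmid [ 0.441 -0.17 ] circ [ 0.441 -0.17 ] 0.021 lo [ 0.421 -0.207 -0.006] hi [ 0.468 -0.149  0.017]
side mug 0.61 [176. 238.  52.  62.] ztop 0.098 med [0.605 0.002 0.063] topmid [ 0.62  -0.004] circ [ 0.621 -0.007] 0.052 lo [ 0.568 -0.126 -0.005] hi [0.744 0.036 0.1  ]
side jam 0.84 [276. 138.  17.  43.] ztop 0.108 med [ 0.589 -0.37   0.055] topmid [ 0.534 -0.241] circ [ 0.532 -0.236] 0.174 lo [ 0.447 -0.418 -0.007] hi [ 0.62  -0.084  0.316]
side white_light 0.67 [295. 227.  15.  16.] ztop 0.014 med [ 0.44  -0.171  0.007] topmid [ 0.441 -0.17 ] circ [ 0.441 -0.17 ] 0.021 lo [ 0.421 -0.19  -0.002] hi [ 0.46  -0.149  0.016]
```

View pics/c11.png

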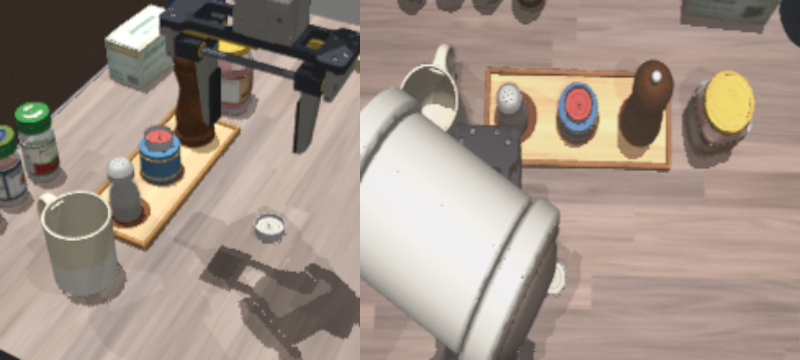

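The final pictures show salt, stand with the red light, and mill standing on their discs. The mug, jam jar and white light are where they were, and the gripper is clear. Handing in.

```bash
python3 -c "
from rig import job_done
print(job_done())"
```

```text
the job is handed in; nothing more can be done
None
```

I handed the job in at about 30 s: salt, stand with the red tea light, and mill each stand upright on their discs, within about 5 mm of centre by the cameras, and the mug, jam jar and white light have not moved; no verdict came back.

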